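# Pack up the bobbin case: leaf, lid and slide catch

### The job

Get the open bobbin case on the bench ready to carry: first fold its upright hold-down leaf flat over the bobbins, then swing the lid fully shut over it, and last push the slide catch at the front all the way along until it sits over the lip of the lid. Push and press gently with the fingertips only: grip and lift nothing, leave the case standing where it is, and do not disturb the small things around it.

Things in the scene. Friction and masses are not known exactly. Their poses are not given: they have to be found in the camera images.
- case: Flat light-grey bobbin case, 196 x 236 x 30 mm shut, loose on the bench (0.8 to 1.6 kg with contents: slides only if shoved). Origin: centre of underside; x points from front wall (outer face x = -93 mm) to the lid hinge at the back, y to its left, z up. Walls 22 mm high; bobbins in dark foam, top 12 mm up. Leaf on the left side (+y), lid at the back (+x), catch on the front (-x).
- leaf (a joint): Hinge angle (rad) of the hold-down leaf, a stiff 2 mm aluminium sheet, 170 mm wide along case x, 214 mm long, dark foam beneath. 0 = flat over the bobbins (its stop; top face 19.5 mm above the bench, inside the walls), 1.57 = upright; starts at 1.35 to 1.6. Closing, it swings to case -y. A friction hinge holds it at any angle; 1 N near the free edge moves it. While up it blocks the lid.
- leaf_pivot (a point): Point of the case on the leaf's hinge line, mid-width: 111.5 mm left (+y) of the case's centre, x = -1 mm, 18.5 mm above the bench. The hinge line runs along case x. Same axes as the case.
- leaf_edge (a point): Middle of the leaf's free edge: the tip of a finger tab 46 mm wide that stands 8 mm beyond the sheet, 222 mm from the hinge line. Moves with the leaf.
- case_lid (a joint): Hinge angle (rad) of the lid, a shallow light-grey cover 186 x 236 mm (3 mm panel, 3 mm rim). 0 = fully shut (its stop; top face 29 mm above the bench), 1.57 = upright; starts at 1.6 to 1.75, leaning back a little. Closing, it swings to the front (case -x). A friction hinge holds it at any angle, so it must be pushed all the way down, with 1 to 2 N near its front edge.
- lid_pivot (a point): Point of the case on the lid's hinge line, mid-width: 95 mm behind (+x) the case's centre, 22 mm above the bench. The line runs along case y. Same axes as the case. Shut, the lid's outer (top) face lies 7 mm above the hinge line; with the lid upright that face looks to the back and stands 7 mm behind it.
- lid_front (a point): Middle of the lid's free edge on its outer face, 188 mm from the hinge line; moves with the lid. Here a small lip, 26 mm wide, stands 5 mm out and reaches down over the front wall (its top 30 mm above the bench when shut).
- catch (a joint): Position (m) of the steel slide catch on the front wall. 0 = open, at the right; 0.048 = home at its stop, its hook centred over the lid's lip. Starts at 0 to 0.010; slides along case +y (left). 1.5 N moves it; it stays where left. Pushed home before the lid is shut, it stops the lid from shutting.
- catch_rib (a point): Top centre of the catch's upright thumb rib, the part to push: 48 mm above the bench, 101 mm in front (-x) of the case's centre; 12 mm long along case x, 6 mm thick along y, sides free from 35 to 48 mm above the bench. Below it the catch is 26 mm wide along y, its outer face 107 mm in front of the case's centre. Moves with the catch.
- weight_100: Small brass-coloured knob weight, 28 mm across, 27 mm tall, standing loose to the right of the case; origin: centre of its underside. Not to be touched.
- tweezers_steel: Steel tweezers, 22 x 130 x 8 mm, lying loose to the left of the case; origin: centre of the underside. Not to be touched.
- mandrel: Stepped grey steel winding mandrel, 32 mm across the foot, 46 mm tall, standing loose to the right of the case; origin: centre of its underside. Not to be touched.
- coil_jig: Black jig block with a steel top and a small pin, 53 x 53 x 47 mm, standing loose behind the case, to the right; origin: centre of its underside. Not to be touched.

How it is judged:
By the outcome, as a careful person would: the job done as asked, in the order asked, and still so for the second after the job is handed in, with the robot touching nothing.
It also fails if it takes over 67 s, if anything falls off the work surface, if the arm or the gripper's body presses on something with over 40 N, if the wrist force passes 120 N, or if a joint passes its speed limit or range.

### The arm

A 6-joint arm with a two-finger parallel gripper is mounted at the origin on a cart in front of the work surface, level with it; the furniture and walls round the work are solid. World frame = base frame: x ahead of the robot, y to its left, z up, the work surface at z = 0. Lengths are in m, angles in rad, forces in N, time in s.
With the tool pointing down it reaches from about 0.35 to 0.85 m from the base axis. Payload 8.1 kg.
Tool frame: the origin (TCP) lies on the centre line of the jaws, within the pads' length; the fingertips stand 17 mm ahead of it and the grasp point (between the pads) lies 2 mm behind it; z points along the fingers, y is the line along which they close (so a half turn about z gives the same grasp; the last joint's range is limited). The gripper opens to 93 mm and grips with 3 to 60 N. Pads are 15 mm wide; open, the fingers measure 128 mm over their backs; the gripper's body (75 mm by 188 mm) begins 65 mm behind the grasp point.
Start: joints at [1.06, 0.13, 1.488, -0, 1.523, -0.085], TCP at [0.248, 0.546, 0.236] pointing down, gripper open.
Joint ranges: [-2.96, 2.96], [-0.89, 2.26], [0.02, 2.5], [-1.34, 4.48], [0, 2.73], [-2.66, 2.66]. Speed limits (rad/s): [2.39, 2.39, 2.79, 3.14, 3.14, 3.14].

### API

Orientations are given as a rotation vector (axis times angle).
In Python, from plant import robot, optics, close_job, models gives the robot as it stands.
- The arm moves only by the shell command python3 -m inch 'ROWS' [OPENING] [FORCE]. ROWS is a JSON object of lists of equal length, an entry for each row: "travel": the shift along the tool's x, y, z in m, a list of three; "spin": the turn about the tool's z in rad. In form: {"travel": [[x, y, z], ...], "spin": [spin, ...]}. A call has 1 to 10 rows; each row is the pose to reach, as a shift and turn from the pose commanded when the call began, along the tool's axes at that moment; what a row does not reach only later rows make up. A row lasts 1/12 s, in which the tool goes at most 41.7 mm and 7.16 degrees, less where a joint would pass 70% of its speed; a pose out of reach is approached as far as the arm can. A call with a gripper value outside its range is refused whole. OPENING is the closure, from 0 (fully open) to 1 (shut), set as the call begins (- or left out, the last holds). The fingers move at their own pace and stop on an object; FORCE is the grip in N (left out, the last holds). Time passes only in rows, so rows that repeat a pose let the fingers close. It gives the time, the measured TCP pose, the force, the opening and the grip force at its end, in the units of the state.
- robot.read_state(): the state, without advancing time (a new reading comes with each control period).
- optics.read_camera(name): name is "scene" or "top" or "wrist"; returns (picture, depth): 400x640x3 uint8, red, green, blue; 400x640 float32, m along the optical axis (not along the pixel's ray), 0 where there is no reading.
- optics.camera_info(name): a dict with "camera_matrix" (3x3 intrinsics, pixels), "view" (4x4, takes a point from world to camera coordinates). Camera axes: x right, y down, z forward; pixel columns grow to the right and rows downward; lengths in m; the calibration is good to about 2 mm. A picture is of the moment at which its call begins: read the wrist's pose just before it. camera_info takes no time and is no camera call; for the wrist camera it gives the pose at the moment of the call.
- close_job(): hands the job in; it is judged then, once.
Trained networks look in the newest picture that a camera, given by its name, has taken for a name from the list of things; names that differ only in an ending like _2 or _b are one class to them, and where a whole thing is asked for, a point or a joint stands for the part that bears it (a point fixed in the world has none). Each returns a list of dicts, best first, with "p" (0 to 1); they miss things now and then, are a little off and sometimes report something else, mostly with a low value. They report only what shows in the picture. A call takes as long as a camera call.
- models.look_for(camera, name): "centre" ([x, y, z] in m, in world coordinates, good to about 4 mm: the middle of the surface that is visible of it).
- models.masks_of(camera, name): "region" (400x640 bool, what is visible of it).
The state is a dict: "t": time; "q": joint angles; "dq": joint speeds; "joint_torque": joint torques, N m; "tool_pos": TCP position; "orientation": TCP orientation; "force": force on the tool from outside, world axes, zero at the start; "wrist_torque": the same for the moment, N m; "opening": finger opening in m; "gripper_force": force on a finger pad.
Only numpy, scipy, OpenCV 4.12 (cv2) and the standard library are available. Lean on these libraries where they do the work, as an engineer would, in place of code of your own. Each camera call takes 0.05 s, during which the arm holds its last target. There are 200 camera calls.

## Working session

There is one attempt and no reset: what is moved stays moved. The work goes in short steps, Python scripts to look and compute and a shell command to move; the robot and the scene stay as the last step left them, time stands still between calls to the robot, and variables do not carry over. Pictures are saved under pics/ and viewed, at most 10 in all, crops included, and the job is handed in when it is done.

```bash
mkdir -p pics; ls
cat > h.py <<'E'
from plant import robot, optics, close_job, models
import numpy as np, cv2
from scipy.spatial.transform import Rotation as R
def pts(cam):
    im,d=optics.read_camera(cam); i=optics.camera_info(cam); K=np.array(i["camera_matrix"]);V=np.array(i["view"])
    v,u=np.mgrid[:400,:640]; c=np.stack([(u-K[0,2])/K[0,0]*d,(v-K[1,2])/K[1,1]*d,d],-1)
    return im,d,(c-V[:3,3])@V[:3,:3],K,V
def save(im,n): cv2.imwrite('pics/'+n+'.png',im[:,:,::-1])
E
python3 - <<'E'
from h import *
np.set_printoptions(precision=3,suppress=True)
s=robot.read_state(); print(s)
ims=[]
for c in ["scene","top"]:
    im,d,P,K,V=pts(c); ims.append(im); np.savez('pics/'+c,im=im,d=d,P=P,K=K,V=V)
    for n in ["case","leaf","leaf_edge","case_lid","lid_front","catch","catch_rib","weight_100","tweezers_steel","mandrel","coil_jig"]:
        for r in models.look_for(c,n)[:2]: print(c,n,np.round(r["centre"],3),round(r["p"],2))
save(ims[0],'s0');save(ims[1],'t0')
E
```

```text
pics
{'t': 0.0, 'q': array([ 1.06 ,  0.131,  1.489, -0.   ,  1.523, -0.085]), 'dq': array([-0.   ,  0.   , -0.001, -0.   ,  0.   ,  0.001]), 'joint_torque': array([ -0.001, -55.982, -49.177,   0.077,   0.035,   0.   ]), 'tool_pos': array([0.248, 0.546, 0.235]), 'orientation': array([-0.664, -3.07 ,  0.003]), 'force': array([ 0.249, -0.188,  0.648]), 'wrist_torque': array([ 0.012, -0.015,  0.017]), 'gripper_force': 0.0, 'opening': 0.09307824020475512}
scene case [ 0.492 -0.051  0.009] 0.93
scene leaf [ 0.45  -0.004  0.147] 0.63
scene leaf_edge [ 0.447 -0.004  0.147] 0.68
scene case_lid [ 0.609 -0.052  0.139] 0.66
scene lid_front [ 0.609 -0.052  0.137] 0.74
scene catch [ 0.491 -0.05   0.013] 0.61
scene catch_rib [ 0.426 -0.18   0.034] 0.62
scene catch_rib [ 0.495 -0.053  0.009] 0.43
scene weight_100 [ 0.546 -0.262  0.021] 0.55
scene tweezers_steel [ 0.605 -0.051  0.136] 0.66
scene mandrel [ 0.61  -0.231 -0.001] 0.49
scene coil_jig [ 0.669 -0.122  0.03 ] 0.8
top case [ 0.513 -0.083  0.014] 0.57
top leaf [ 0.449 -0.     0.181] 0.58
top leaf_edge [ 0.444 -0.001  0.177] 0.92
top case_lid [ 0.602 -0.041  0.139] 0.77
top lid_front [ 0.6   -0.04   0.143] 0.73
top catch [ 0.422 -0.174  0.04 ] 0.62
top catch_rib [ 0.428 -0.18   0.029] 0.66
top weight_100 [ 0.536 -0.258  0.013] 0.65
top mandrel [ 0.599 -0.221  0.006] 0.44
top coil_jig [ 0.674 -0.102  0.03 ] 0.65
```

View pics/s0.png

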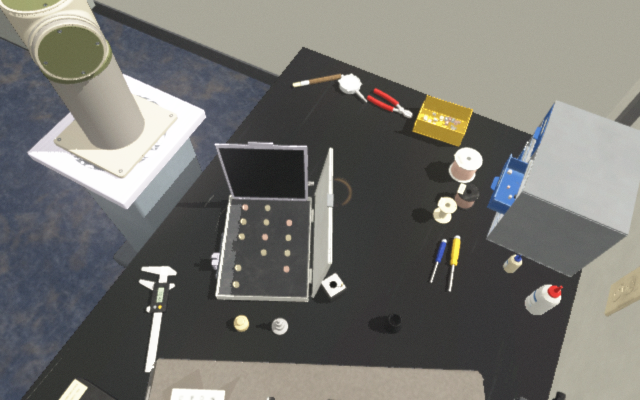

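View pics/t0.png

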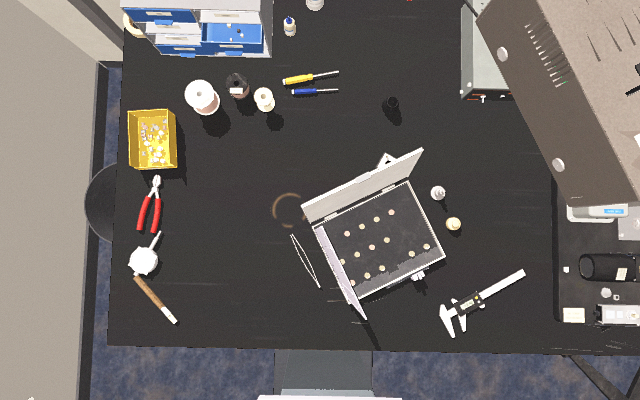

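The scene view shows the open case (px 220–330, 195–300), the leaf upright at (265,170), the lid at (325,220) and the catch at (216,260). The weight is at (241,323), the mandrel at (280,325) and the jig at (333,286). In the top view the tweezers lie left at (305,260), and a tall instrument stands on the right.

Run:
```python
from h import *
np.set_printoptions(precision=4,suppress=True)
Q=[]
for c in ["scene","top"]:
    z=np.load('pics/'+c+'.npz');P=z['P'];im=z['im'];ok=z['d']>0
    p=P[ok];col=im[ok]; Q.append(p)
    print(c,'bench z',np.median(p[(abs(p[:,0]-.45)<.1)&(abs(p[:,1]-.2)<.1)&(p[:,2]<.02),2]))
    b=lambda m:(abs(p[:,0]-.5)<.17)&(abs(p[:,1]+.06)<.17)&m
    m=b((p[:,2]>.019)&(p[:,2]<.026))
    r=cv2.minAreaRect((p[m][:,:2]*1000).astype(np.float32)); print('rim',m.sum(),r, cv2.boxPoints(r).tolist())
    # tall thin things: leaf & lid points
    m=b((p[:,2]>.06))
    q=p[m]; print('high',len(q),q.min(0),q.max(0))
    # tall obstacles on grid
    for x0 in np.arange(.2,.95,.1):
        print([ '%.2f'%(p[(abs(p[:,0]-x0)<.05)&(abs(p[:,1]-y0)<.05)][:,2].max() if ((abs(p[:,0]-x0)<.05)&(abs(p[:,1]-y0)<.05)).any() else -1) for y0 in np.arange(-.6,.5,.1)])
np.save('pics/Q.npy',np.vstack(Q))
for c in ["scene","top"]:
    z=np.load('pics/'+c+'.npz')
    optics.read_camera(c)
    for n in ["leaf","case_lid","catch_rib","tweezers_steel","weight_100","mandrel","coil_jig"]:
        r=models.masks_of(c,n)
        if r:
            k=r[0]["region"]&(z['d']>0); q=z['P'][k]; 
            cm=np.median(q,0); w=np.linalg.svd(q-cm,full_matrices=False)[2][2] if len(q)<20000 else 0
            print(c,n,round(r[0]["p"],2),k.sum(),'med',cm,'lo',np.percentile(q,3,axis=0),'hi',np.percentile(q,97,axis=0),'nrm',w)
```

```text
scene bench z -0.00022495516977824728
rim 701 ((507.8273010253906, -90.82499694824219), (239.07708740234375, 236.10548400878906), 27.198633193969727) [[347.54730224609375, -40.463951110839844], [455.465576171875, -250.46261596679688], [668.1072998046875, -141.18603515625], [560.1890258789062, 68.8126220703125]]
high 5761 [ 0.3695 -0.1559  0.06  ] [0.6652 0.0648 0.2414]
['-1.00', '-1.00', '-1.00', '-1.00', '0.00', '0.00', '0.00', '0.00', '0.00', '-1.00', '-1.00']
['0.00', '0.03', '0.01', '0.01', '0.01', '0.01', '0.01', '0.00', '0.01', '0.02', '0.02']
['-1.00', '0.03', '0.01', '0.02', '0.05', '0.02', '0.24', '0.00', '0.01', '0.01', '0.02']
['-1.00', '0.00', '0.00', '0.03', '0.02', '0.02', '0.24', '0.17', '0.01', '0.00', '0.02']
['-1.00', '-1.00', '0.37', '0.02', '0.12', '0.21', '0.21', '0.21', '0.01', '0.00', '0.05']
['-1.00', '-1.00', '0.47', '0.36', '0.01', '0.21', '0.00', '0.00', '0.01', '0.05', '0.05']
['-1.00', '-1.00', '0.36', '0.36', '0.01', '0.04', '0.01', '0.05', '0.05', '0.06', '0.05']
['-1.00', '-1.00', '-1.00', '0.36', '0.36', '0.00', '0.01', '0.21', '0.21', '0.21', '0.21']
[... 2216 characters left out ...]
449]
top catch_rib 0.39 80 med [ 0.4229 -0.1768  0.0353] lo [ 0.4133 -0.1888  0.0144] hi [ 0.4313 -0.1682  0.0486] nrm [-0.8795 -0.411   0.2398]
top tweezers_steel 0.66 26 med [0.4099 0.0391 0.0059] lo [ 0.3946  0.03   -0.0009] hi [0.5027 0.0939 0.0095] nrm [-0.5076  0.8616  0.002 ]
top weight_100 0.45 148 med [ 0.5363 -0.2582  0.0162] lo [ 0.5243 -0.2737  0.0031] hi [ 0.5482 -0.2487  0.0275] nrm [-0.1523  0.5241  0.8379]
top mandrel 0.57 158 med [ 0.6022 -0.2259  0.0055] lo [ 0.5902 -0.24    0.0008] hi [ 0.6178 -0.2162  0.0445] nrm [ 0.1581 -0.985  -0.0695]
top coil_jig 0.7 183 med [ 0.6706 -0.1041  0.0317] lo [ 0.6375 -0.1254  0.0012] hi [ 0.6871 -0.0855  0.205 ] nrm [0.8109 0.5764 0.1008]
```

Run:
```python
from h import *
np.set_printoptions(precision=4,suppress=True)
yaw=np.radians(27.0); c,s=np.cos(yaw),np.sin(yaw); A=np.array([[c,s],[-s,c]])
for cam in ["scene","top"]:
    z=np.load('pics/'+cam+'.npz');p=z['P'][z['d']>0]
    o=np.array([.508,-.091]); q=p.copy(); q[:,:2]=(p[:,:2]-o)@A.T
    m=(q[:,2]>.018)&(q[:,2]<.0255)&(abs(q[:,0])<.13)&(abs(q[:,1])<.14)
    for nm,ax,ot in (('x',0,1),('y',1,0)):
        h,e=np.histogram(q[m&(abs(q[:,ot])<.08)][:,ax],bins=np.arange(-.14,.141,.004))
        print(cam,nm,[(round(a,3),int(b)) for a,b in zip(e,h) if b>2])
    # yaw refine from right wall and front wall
    f=m&(q[:,0]<-.07)&(q[:,0]>-.1)&(abs(q[:,1])<.1); 
    for nm,mm,a,b in (('front',m&(q[:,0]<-.08)&(q[:,0]>-.1)&(q[:,1]>-.0)&(q[:,1]<.1),1,0),('right',m&(abs(q[:,0])<.08)&(q[:,1]<-.08)&(q[:,1]>-.13),0,1)):
        if mm.sum()>5: print(nm,mm.sum(),np.polyfit(q[mm][:,a],q[mm][:,b],1))
    # rib
    m=(q[:,2]>.036)&(q[:,2]<.055)&(q[:,0]<-.07)&(q[:,0]>-.13)&(abs(q[:,1])<.11)
    print('rib',m.sum(),q[m].min(0),q[m].max(0),np.median(q[m],0))
    # lid outer top / leaf top
    for nm,mm in (('leaf',(q[:,2]>.22)&(q[:,2]<.26)&(q[:,1]>.05)&(q[:,1]<.18)&(abs(q[:,0])<.12)),('lid',(q[:,2]>.195)&(q[:,2]<.23)&(q[:,0]>.08)&(q[:,0]<.18)&(abs(q[:,1])<.15))):
        if mm.sum(): print(nm,mm.sum(),np.percentile(q[mm],[2,50,98],axis=0).tolist())
s=robot.read_state();print(R.from_rotvec(s['orientation']).as_matrix())
```

```text
scene x [(np.float64(-0.12), 3), (np.float64(-0.116), 3), (np.float64(-0.112), 4), (np.float64(-0.108), 107), (np.float64(-0.076), 13), (np.float64(-0.072), 17), (np.float64(-0.068), 15), (np.float64(-0.028), 3), (np.float64(-0.024), 11), (np.float64(-0.02), 18), (np.float64(-0.016), 5), (np.float64(0.024), 12), (np.float64(0.028), 32), (np.float64(0.032), 15), (np.float64(0.072), 16), (np.float64(0.076), 86), (np.float64(0.08), 42), (np.float64(0.084), 6)]
scene y [(np.float64(-0.12), 64), (np.float64(-0.116), 67), (np.float64(-0.112), 4), (np.float64(-0.108), 4), (np.float64(-0.104), 3), (np.float64(-0.1), 5), (np.float64(-0.096), 6), (np.float64(-0.092), 10), (np.float64(-0.088), 5), (np.float64(-0.084), 5), (np.float64(-0.08), 3), (np.float64(-0.076), 5), (np.float64(-0.072), 3), (np.float64(-0.068), 5), (np.float64(-0.064), 3), (np.float64(-0.06), 14), (np.float64(-0.056), 14), (np.float64(-0.052), 15), (np.float64(-0.048), 4), (np.float64(-0.044), 4), (np.float64(-0.04), 4), (np.float64(-0.036), 3), (np.float64(-0.024), 9), (np.float64(-0.02), 12), (np.float64(-0.016), 12), (np
[... 2395 characters left out ...]
oat64(0.092), 10), (np.float64(0.1), 3), (np.float64(0.112), 57), (np.float64(0.116), 98)]
right 132 [-0.013  -0.1075]
rib 33 [-0.1214 -0.0517  0.036 ] [-0.1081 -0.0328  0.0496] [-0.1149 -0.0391  0.0437]
leaf 244 [[-0.09538764963260697, 0.10002124010859947, 0.22037793821372656], [-0.015271435132199987, 0.10248035794517985, 0.23029071162579903], [0.06562113183712913, 0.10418808471651315, 0.24073882882376146]]
lid 528 [[0.10915228487958811, -0.11073613463062915, 0.20344423991826924], [0.11438387241187783, 0.0028326879331111118, 0.20652674960836376], [0.11800989962120025, 0.11463090405529937, 0.21342394112079213]]
[[-0.9107  0.413  -0.    ]
 [ 0.413   0.9107 -0.    ]
 [ 0.     -0.     -1.    ]]
```

```bash
cat >> h.py <<'E'
O=np.array([.4955,-.0974]); yaw=np.radians(27)
A=np.array([[np.cos(yaw),np.sin(yaw)],[-np.sin(yaw),np.cos(yaw)]])
def toc(p): p=np.array(p,float).copy(); p[...,:2]=(p[...,:2]-O)@A.T; return p
def st():
    s=robot.read_state(); M=R.from_rotvec(s['orientation']).as_matrix()
    t=toc(s['tool_pos']); f=s['force'].copy(); f[:2]=A@f[:2]
    print('t %.2f tcp(case,mm) %s tip z %.1f  yaw_y %.1f force(case) %s open %.3f'%(s['t'],np.round(t*1000,1),t[2]*1000-17,np.degrees(np.arctan2(M[1,1],M[0,1])),np.round(f,1),s['opening']))
if __name__=='__main__': st()
E
python3 -m inch '{"travel":[[0,0,0],[0,0,0],[0,0,0],[0,0,0],[0,0,0],[0,0,0],[0,0,0],[0,0,0],[0,0,0],[0,0,0]],"spin":[-0.1,-0.2,-0.3,-0.4,-0.5,-0.6,-0.7,-0.8,-0.897,-0.897]}' 1 20; python3 h.py
```

```text
t: 2.83
tool_pos: [0.2478, 0.5464, 0.2356]
orientation: [-0.74, 3.053, -0.0]
force: [0.7, -0.0, 0.1]
opening: 0.031
gripper_force: 0.0
t 2.83 tcp(case,mm) [ 71.6 686.1 235.6] tip z 218.6  yaw_y 117.3 force(case) [ 0.6 -0.3  0.1] open 0.031
```

```bash
python3 -m inch '{"travel":[[5,-25,0],[10,-55,0],[15,-85,0],[20,-115,0],[25,-145,0],[30,-175,0],[35,-205,0],[40,-235,0],[45,-265,0],[50,-270,0]],"spin":[0,0,0,0,0,0,0,0,0,0]}' >/dev/null 2>&1 || true
python3 h.py
```

```text
t 3.67 tcp(case,mm) [ -1.8 274.2 236. ] tip z 219.0  yaw_y 116.8 force(case) [ 0.4 -0.2  0.2] open 0.000
```

I typed mm where the rows take metres. The row limit capped the motion, and the arm stopped clear of everything. I'll use metres from here and check with a zero move that nothing is still pending.

```bash
python3 -m inch '{"travel":[[0,0,0]],"spin":[0]}' - 20 >/dev/null; python3 h.py
```

```text
t 3.75 tcp(case,mm) [ -2.3 269.2 236. ] tip z 219.0  yaw_y 116.3 force(case) [-0.   0.3  0.7] open 0.001
```

```bash
python3 -m inch '{"travel":[[0.005,-0.02,0.003],[0.01,-0.04,0.006],[0.015,-0.06,0.01],[0.02,-0.08,0.014],[0.023,-0.1,0.014],[0.023,-0.112,0.014],[0.023,-0.118,0.014],[0.023,-0.118,0.014]],"spin":[0,0,0,0,0,0,0,0]}' >/dev/null; python3 h.py
python3 - <<'E'
from h import *
im,d,P,K,V=pts("scene"); im2=pts("top")[0]
save(np.hstack([im[80:330,150:400],im2[120:370,250:500]]),'a1')
# push plan: corner at radius r, with y of TCP (fingers half thickness 17.5)
for th,r in ((1.5,.19),(1.3,.19),(1.1,.19),(.9,.19),(.7,.19),(.5,.19),(.3,.185),(.15,.18),(0,.18)):
    y=111.5-r*1e3*np.cos(th)+1*np.sin(th); z=18.5+r*1e3*np.sin(th)+1*np.cos(th); print(th,'tcp y %.0f tip z %.0f'%(y+17.5,z))
E
```

```text
t 4.42 tcp(case,mm) [-24.1 157.2 221.7] tip z 204.7  yaw_y 116.8 force(case) [ 0.2 -0.   0.2] open 0.001
1.5 tcp y 117 tip z 208
1.3 tcp y 79 tip z 202
1.1 tcp y 44 tip z 188
0.9 tcp y 12 tip z 168
0.7 tcp y -16 tip z 142
0.5 tcp y -37 tip z 110
0.3 tcp y -47 tip z 74
0.15 tcp y -49 tip z 46
0 tcp y -51 tip z 20
```

View pics/a1.png

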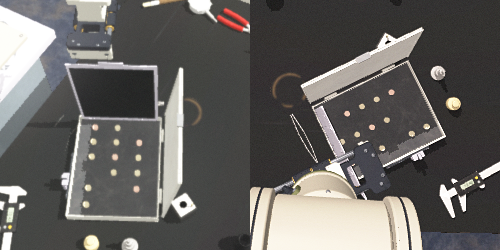

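The left half (scene) shows the gripper at about (90,40), left of the upright leaf. The right half (top) agrees: nothing is touched and the tweezers are still at (305,135). Next I push the leaf over along the arc.

```bash
python3 -m inch '{"travel":[[0,-0.015,0],[0,-0.026,0],[0,-0.034,0],[0,-0.042,0],[0,-0.051,0.001],[0,-0.06,0.001],[0,-0.07,0.002],[0,-0.08,0.004],[0,-0.09,0.008],[0,-0.1,0.012]],"spin":[0,0,0,0,0,0,0,0,0,0]}' | grep force; python3 h.py
python3 -m inch '{"travel":[[0,-0.01,0.005],[0,-0.02,0.011],[0,-0.03,0.018],[0,-0.04,0.025],[0,-0.049,0.032],[0,-0.057,0.039],[0,-0.063,0.045],[0,-0.069,0.051],[0,-0.074,0.057],[0,-0.074,0.057]],"spin":[0,0,0,0,0,0,0,0,0,0]}' | grep force; python3 h.py
```

```text
force: [0.3, 0.8, 0.7]
gripper_force: 0.2
t 5.35 tcp(case,mm) [-24.1  56.6 209.3] tip z 192.3  yaw_y 117.0 force(case) [0.6 0.6 0.7] open 0.000
force: [0.2, 0.5, 0.0]
gripper_force: 0.0
t 6.18 tcp(case,mm) [-24.7 -16.4 151. ] tip z 134.0  yaw_y 117.0 force(case) [0.5 0.4 0. ] open 0.000
```

```bash
cat >> h.py <<'E'
def chk(name,save_as=None,crop=True):
    im,d,P,K,V=pts("scene"); im2,d2,P2,_,_=pts("top")
    for tag,dd,PP in (('scene',d,P),('top',d2,P2)):
        q=toc(PP[dd>0]); m=(abs(q[:,0])<.14)&(abs(q[:,1])<.14)&(q[:,2]<.26); q=q[m]
        if name=='leaf': # height vs y at x in -80..-50
            k=(q[:,0]>-.08)&(q[:,0]<-.05); g=[(y,np.round(np.median(q[k&(abs(q[:,1]-y/1000)<.004)][:,2])*1000,0)) for y in range(-115,120,15) if (k&(abs(q[:,1]-y/1000)<.004)).sum()>2]
        else:
            k=abs(q[:,1]-.08)<.02; g=[(x,np.round(np.median(q[k&(abs(q[:,0]-x/1000)<.004)][:,2])*1000,0)) for x in range(-110,130,15) if (k&(abs(q[:,0]-x/1000)<.004)).sum()>2]
        print(tag,[(a,float(b)) for a,b in g])
    if save_as: save(np.hstack([im[80:380,130:430],im2[100:400,230:530]]),save_as)
E
python3 -c "
from h import *
chk('leaf')"
```

```text
scene [(-115, 11.0), (-100, 13.0), (-85, 13.0), (-70, 12.0), (-55, 13.0), (-40, 13.0), (-25, 12.0), (-10, 121.0), (5, 109.0)]
top [(5, 110.0), (20, 98.0), (35, 234.0), (50, 259.0), (65, 59.0), (80, 47.0), (95, 35.0), (110, 23.0)]
```

The leaf is following, at about 0.69 rad. Next I take it down the rest of the way.

```bash
python3 -m inch '{"travel":[[0,-0.006,0.006],[0,-0.012,0.012],[0,-0.017,0.018],[0,-0.021,0.024],[0,-0.024,0.032],[0,-0.026,0.04],[0,-0.028,0.048],[0,-0.03,0.056],[0,-0.031,0.064],[0,-0.031,0.064]],"spin":[0,0,0,0,0,0,0,0,0,0]}' | grep force; python3 h.py
python3 -m inch '{"travel":[[0,0,0.008],[0,0,0.016],[0,0,0.024],[0,0,0.032],[0,0,0.038],[0,0,0.042],[0,0,0.046],[0,0,0.048],[0,0,0.048]],"spin":[0,0,0,0,0,0,0,0,0]}' | grep force; python3 h.py
```

```text
force: [0.3, -0.1, 0.1]
gripper_force: 0.0
t 7.12 tcp(case,mm) [-25.  -46.2  86.3] tip z 69.3  yaw_y 117.0 force(case) [ 0.2 -0.3  0.1] open 0.000
force: [0.2, 0.5, -0.4]
gripper_force: 0.0
t 7.87 tcp(case,mm) [-24.3 -46.9  40.1] tip z 23.1  yaw_y 117.0 force(case) [ 0.4  0.4 -0.4] open 0.000
```

Now small presses until contact force rises.

```bash
python3 -m inch '{"travel":[[0,0,0.002],[0,0,0.004],[0,0,0.005],[0,0,0.005]],"spin":[0,0,0,0]}' | grep force; python3 h.py; python3 -m inch '{"travel":[[0,0,0.001],[0,0,0.0015],[0,0,0.0015]],"spin":[0,0,0]}' | grep force; python3 h.py
```

```text
force: [-2.2, 0.4, 6.4]
gripper_force: 3.4
t 8.20 tcp(case,mm) [-23.8 -47.5  36.6] tip z 19.6  yaw_y 117.0 force(case) [-1.7  1.4  6.4] open 0.000
force: [-9.0, 3.9, 19.6]
gripper_force: 9.6
t 8.45 tcp(case,mm) [-23.6 -47.6  36.3] tip z 19.3  yaw_y 117.0 force(case) [-6.2  7.5 19.6] open 0.000
```

The leaf is at its stop: tip at 19.3 mm with 20 N. Lift off and check.

```bash
python3 -m inch '{"travel":[[0,0,-0.005],[0,0,-0.025],[0,0,-0.055],[0,0,-0.085],[0,0,-0.115],[0,0,-0.145],[0,0,-0.175],[0,0,-0.205],[0,0,-0.23],[0,0,-0.24]],"spin":[0,0,0,0,0,0,0,0,0,0]}' | grep force
python3 -m inch '{"travel":[[-0.015,0.01,0],[-0.04,0.02,0],[-0.065,0.03,0],[-0.09,0.04,0],[-0.115,0.05,0],[-0.14,0.06,0],[-0.165,0.07,0],[-0.185,0.078,0],[-0.2,0.078,0],[-0.2,0.078,0]],"spin":[0,0,0,0,0,0,0,0,0,0]}' | grep force; python3 h.py
python3 - <<'E'
from h import *
chk('leaf','a2')
for th,r in ((1.72,.175),(1.5,.175),(1.3,.175),(1.1,.175),(.9,.175),(.7,.175),(.5,.175),(.3,.175),(.15,.175),(0,.175)):
    x=95-r*1e3*np.cos(th)+7*np.sin(th); z=22+r*1e3*np.sin(th)+7*np.cos(th); print(th,'tcp x %.0f tip z %.0f'%(x+7.5,z))
E
```

```text
force: [0.6, -0.3, 1.1]
gripper_force: 0.0
force: [1.1, 0.7, -0.2]
gripper_force: 0.0
t 10.12 tcp(case,mm) [177.6  32.2 272.1] tip z 255.1  yaw_y 117.1 force(case) [ 1.3  0.1 -0.2] open 0.001
scene [(-115, 11.0), (-100, 17.0), (-85, 19.0), (-70, 19.0), (-55, 19.0), (-40, 20.0), (-25, 19.0), (-10, 19.0), (5, 19.0), (20, 19.0), (35, 19.0), (50, 19.0), (65, 19.0), (80, 19.0), (95, 20.0), (110, 20.0)]
top [(-25, 19.0), (-10, 19.0), (5, 19.0), (20, 19.0), (35, 20.0), (50, 19.0), (65, 19.0), (80, 19.0), (95, 19.0), (110, 20.0)]
1.72 tcp x 135 tip z 194
1.5 tcp x 97 tip z 197
1.3 tcp x 62 tip z 192
1.1 tcp x 29 tip z 181
0.9 tcp x -1 tip z 163
0.7 tcp x -27 tip z 140
0.5 tcp x -48 tip z 112
0.3 tcp x -63 tip z 80
0.15 tcp x -69 tip z 55
0 tcp x -72 tip z 29
```

View pics/a2.png

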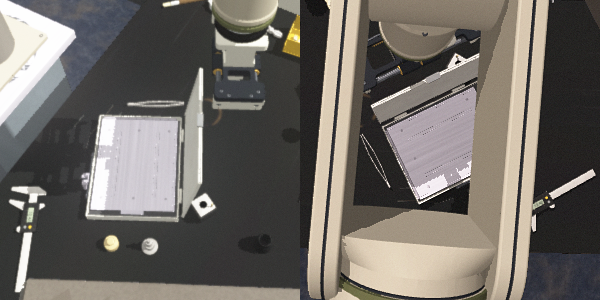

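Leaf reads flat at 19 mm everywhere (silver panel in both views), and the gripper is behind the lid. The small items are undisturbed. Next I lower and push the lid.

```bash
python3 -m inch '{"travel":[[0,0,0.01],[0,0,0.025],[0,0,0.04],[0,0,0.055],[0.005,0,0.062],[0.015,0,0.062],[0.025,0,0.062],[0.033,0,0.061],[0.04,0,0.061],[0.048,0,0.06]],"spin":[0,0,0,0,0,0,0,0,0,0]}' | grep force; python3 h.py
python3 -m inch '{"travel":[[0.009,0,-0.001],[0.018,0,-0.001],[0.027,0,-0.001],[0.036,0,0],[0.045,0,0.001],[0.054,0,0.002],[0.063,0,0.003],[0.072,0,0.005],[0.081,0,0.007],[0.09,0,0.01]],"spin":[0,0,0,0,0,0,0,0,0,0]}' | grep force; python3 h.py
```

```text
force: [0.7, 0.5, -0.9]
gripper_force: 0.3
t 11.05 tcp(case,mm) [127.2  30.6 214.5] tip z 197.5  yaw_y 117.0 force(case) [ 0.9  0.2 -0.9] open 0.001
force: [0.7, 0.2, 0.4]
gripper_force: 0.3
t 11.88 tcp(case,mm) [ 37.   30.9 203.9] tip z 186.9  yaw_y 117.0 force(case) [ 0.7 -0.1  0.4] open 0.001
```

```bash
python3 -m inch '{"travel":[[0.009,0,0.006],[0.018,0,0.011],[0.027,0,0.017],[0.036,0,0.023],[0.044,0,0.029],[0.052,0,0.036],[0.06,0,0.044],[0.066,0,0.051],[0.072,0,0.058],[0.077,0,0.065]],"spin":[0,0,0,0,0,0,0,0,0,0]}' | grep force; python3 h.py
python3 -m inch '{"travel":[[0.005,0,0.007],[0.01,0,0.015],[0.014,0,0.023],[0.018,0,0.031],[0.021,0,0.039],[0.024,0,0.047],[0.026,0,0.055],[0.027,0,0.063],[0.028,0,0.07],[0.028,0,0.076]],"spin":[0,0,0,0,0,0,0,0,0,0]}' | grep force; python3 h.py
```

```text
force: [-0.0, -0.3, 1.2]
gripper_force: 0.2
t 12.72 tcp(case,mm) [-39.8  30.9 138.5] tip z 121.5  yaw_y 117.0 force(case) [-0.2 -0.3  1.2] open 0.000
force: [0.4, -0.0, 0.3]
gripper_force: 0.2
t 13.55 tcp(case,mm) [-67.4  31.   62.2] tip z 45.2  yaw_y 117.0 force(case) [ 0.4 -0.2  0.3] open 0.000
```

```bash
python3 -m inch '{"travel":[[0.002,0,0.004],[0.002,0,0.008],[0.002,0,0.012],[0.002,0,0.015],[0.002,0,0.017],[0.002,0,0.017]],"spin":[0,0,0,0,0,0]}' | grep force; python3 h.py;  python3 -m inch '{"travel":[[0,0,0.001],[0,0,0.001],[0,0,0.001]],"spin":[0,0,0]}' | grep force; python3 h.py
```

```text
force: [-0.6, -0.2, 0.2]
gripper_force: 0.0
t 14.05 tcp(case,mm) [-69.1  30.8  46.1] tip z 29.1  yaw_y 117.0 force(case) [-0.6  0.   0.2] open 0.000
force: [-3.3, 1.4, 6.4]
gripper_force: 3.3
t 14.30 tcp(case,mm) [-68.9  30.7  45.8] tip z 28.8  yaw_y 117.0 force(case) [-2.3  2.7  6.4] open 0.000
```

```bash
python3 -m inch '{"travel":[[0,0,0.001],[0,0,0.001]],"spin":[0,0]}' | grep force; python3 h.py; python3 -m inch '{"travel":[[0,0,-0.004],[0,0,-0.02],[0,0,-0.04],[0,0,-0.06],[0,0,-0.08],[0,0,-0.1],[0,0,-0.1]],"spin":[0,0,0,0,0,0,0]}' | grep force
python3 -m inch '{"travel":[[0.005,0,0],[0.012,-0.02,0],[0.02,-0.04,0],[0.026,-0.06,0],[0.031,-0.08,0],[0.031,-0.1,0],[0.031,-0.115,0],[0.031,-0.125,0],[0.031,-0.13,0],[0.031,-0.13,0]],"spin":[0,0,0,0,0,0,0,0,0,0]}' | grep force; python3 h.py
python3 - <<'E'
from h import *
chk('lid','a3')
for c in ('scene','top','wrist'):
    im,d,P,K,V=pts(c); q=toc(P[d>0])
    m=(abs(q[:,0]+.101)<.015)&(q[:,1]>-.085)&(q[:,1]<.0)&(q[:,2]<.053)
    for lo,hi in ((.038,.052),(.026,.037)):
        k=m&(q[:,2]>lo)&(q[:,2]<hi)
        if k.sum(): print(c,lo,k.sum(),np.round(np.percentile(q[k],[3,50,97],axis=0)*1000,1).tolist())
    if c=='wrist': save(im,'a3w')
E
```

```text
force: [-7.3, 1.4, 15.7]
gripper_force: 7.4
t 14.47 tcp(case,mm) [-68.9  30.6  45.5] tip z 28.5  yaw_y 117.0 force(case) [-5.9  4.6 15.7] open 0.001
force: [1.0, -0.5, 1.1]
gripper_force: 0.0
force: [0.2, 0.5, 0.4]
gripper_force: 0.0
t 15.88 tcp(case,mm) [-100.6  -99.2  143.2] tip z 126.2  yaw_y 117.0 force(case) [0.4 0.4 0.4] open 0.001
scene [(-110, -0.0), (-95, 29.0), (-80, 29.0), (-65, 29.0), (-50, 29.0), (-35, 29.0), (-20, 28.0), (-5, 29.0), (10, 29.0), (25, 28.0), (40, 28.0), (55, 28.0), (70, 28.0), (85, 28.0), (100, -0.0), (115, -1.0)]
top [(-110, -1.0), (-95, 28.0), (-80, 28.0), (-65, 29.0), (-50, 29.0), (-35, 28.0), (-20, 28.0), (-5, 28.0), (10, 28.0), (25, 28.0), (40, 28.0), (55, 28.0), (70, 28.0), (85, 28.0), (100, -1.0), (115, -1.0)]
scene 0.038 29 [[-106.2, -47.3, 40.1], [-100.5, -43.6, 45.6], [-95.3, -39.1, 50.3]]
scene 0.026 188 [[-106.0, -81.7, 26.5], [-91.9, -44.3, 29.4], [-86.3, -2.3, 36.2]]
top 0.038 20 [[-106.9, -43.7, 39.9], [-99.7, -39.2, 46.5], [-95.4, -37.3, 49.8]]
top 0.026 198 [[-104.4, -82.1, 26.6], [-91.4, -37.0, 29.3], [-86.2, -2.3, 36.0]]
wrist 0.038 134 [[-106.2, -45.7, 38.8], [-100.9, -43.3, 46.9], [-94.9, -39.1, 48.3]]
wrist 0.026 964 [[-106.1, -81.2, 27.1], [-91.7, -43.3, 29.0], [-86.5, -2.5, 35.4]]
```

View pics/a3.png

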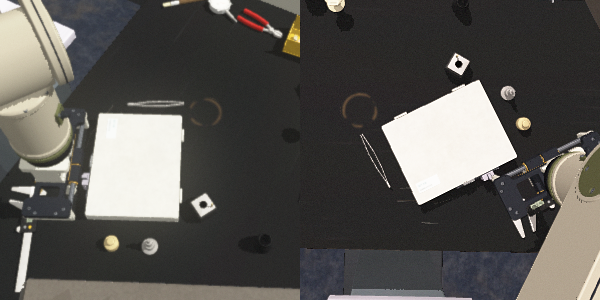

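View pics/a3w.png

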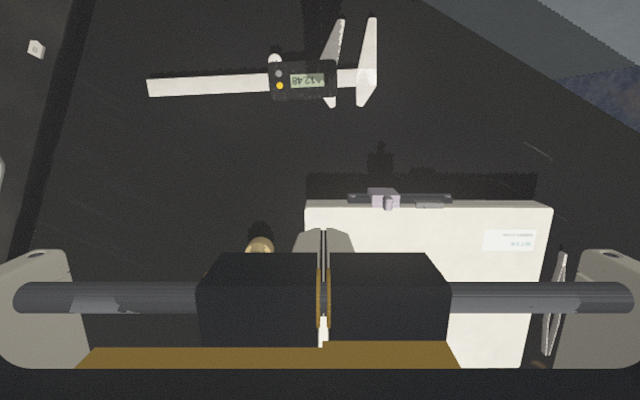

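Lid is flat at 29 mm and nothing has moved. The wrist view shows the catch rib at about (385,198), still right of the lid lip at (430,205). Depth gives the rib at x −101, y −42.5, z 48 mm, matching the given geometry. I'll lower to its right and push left.

```bash
python3 -m inch '{"travel":[[0,0,0.01],[0,0,0.025],[0,0,0.04],[0,0,0.055],[0,0,0.07],[0,0,0.08],[0,0,0.086],[0,0,0.086],[0,0.006,0.086],[0,0.012,0.086]],"spin":[0,0,0,0,0,0,0,0,0,0]}' | grep force; python3 h.py
python3 -m inch '{"travel":[[0,0.005,0],[0,0.01,0],[0,0.015,0],[0,0.02,0],[0,0.025,0],[0,0.03,0],[0,0.035,0],[0,0.04,0],[0,0.045,0],[0,0.045,0]],"spin":[0,0,0,0,0,0,0,0,0,0]}' | grep force; python3 h.py
```

```text
force: [-1.2, -0.7, -0.4]
gripper_force: 0.0
t 16.97 tcp(case,mm) [-99.8 -87.3  59. ] tip z 42.0  yaw_y 117.0 force(case) [-1.4 -0.  -0.4] open 0.001
force: [-0.0, -0.4, 1.0]
gripper_force: 0.1
t 17.80 tcp(case,mm) [-100.1  -41.3   58.1] tip z 41.1  yaw_y 117.0 force(case) [-0.2 -0.3  1. ] open 0.000
```

```bash
python3 -m inch '{"travel":[[0,0.004,0.001],[0,0.008,0.001],[0,0.012,0.001],[0,0.016,0.001],[0,0.018,0.001],[0,0.018,0.001]],"spin":[0,0,0,0,0,0]}' | grep force; python3 h.py
python3 - <<'E'
from h import *
for c in ('scene','top','wrist'):
    im,d,P,K,V=pts(c); q=toc(P[d>0])
    k=(abs(q[:,0]+.101)<.015)&(q[:,1]>-.07)&(q[:,1]<.04)&(q[:,2]<.053)&(q[:,2]>.036)
    print(c,k.sum(),np.round(np.percentile(q[k],[3,50,97],axis=0)*1000,1).tolist() if k.sum() else '')
E
```

```text
force: [-0.6, -0.7, 4.8]
gripper_force: 1.8
t 18.30 tcp(case,mm) [-99.9 -23.9  57.5] tip z 40.5  yaw_y 117.0 force(case) [-0.8 -0.4  4.8] open 0.000
scene 2 [[-102.4, -39.8, 50.7], [-101.3, -39.5, 51.3], [-100.2, -39.3, 52.0]]
top 2 [[-101.7, -5.0, 36.4], [-101.0, -1.0, 39.7], [-100.3, 3.0, 43.1]]
wrist 412 [[-109.5, -37.1, 37.9], [-108.9, -21.9, 46.9], [-102.9, -7.1, 52.7]]
```

Run:
```python
from h import *
st()
im,d,P,K,V=pts('wrist'); im2=pts('top')[0]; im3=pts('scene')[0]
a=cv2.resize(im[120:300,220:520],None,fx=2,fy=2)
b=np.vstack([cv2.resize(im2[240:330,380:480],(200,180),interpolation=2),cv2.resize(im3[220:300,180:270],(200,180),interpolation=2)])
save(np.hstack([a,b]),'a4')
# in case frame: profile of wrist points near the rib line
q=toc(P[d>0]); k=(q[:,0]>-.109)&(q[:,0]<-.093)&(q[:,1]>-.06)&(q[:,1]<.04)&(q[:,2]<.06)
for y in range(-60,40,4):
    kk=k&(abs(q[:,1]*1000-y)<2)
    if kk.sum(): print(y,kk.sum(),np.round(np.percentile(q[kk][:,2],[10,50,95])*1000,0))
```

```text
t 18.45 tcp(case,mm) [-99.9 -24.1  57.4] tip z 40.4  yaw_y 117.0 force(case) [-0.6 -0.7  5.4] open 0.001
-60 76 [-1.  4. 15.]
-56 155 [-1.  7. 15.]
-52 151 [-1.  1. 15.]
-48 154 [-1.  7. 15.]
-44 147 [-1.  7. 15.]
-40 153 [-1.  1. 55.]
-36 140 [-1.  1. 56.]
-32 132 [-1.  0. 55.]
-28 158 [-1.  1. 57.]
-24 193 [-1. 13. 58.]
-20 142 [-1. 19. 54.]
-16 160 [-0. 23. 55.]
-12 165 [-0. 23. 57.]
-8 197 [-0. 28. 47.]
-4 228 [-0. 33. 35.]
0 235 [-0. 33. 35.]
4 120 [-1. 21. 34.]
8 206 [-1. 10. 30.]
12 196 [-1.  9. 29.]
16 147 [-1.  1. 15.]
20 155 [-1.  7. 15.]
24 153 [-1.  7. 15.]
28 122 [-1.  0. 15.]
32 101 [-1. -0.  1.]
36 106 [-1. -0.  1.]
```

View pics/a4.png

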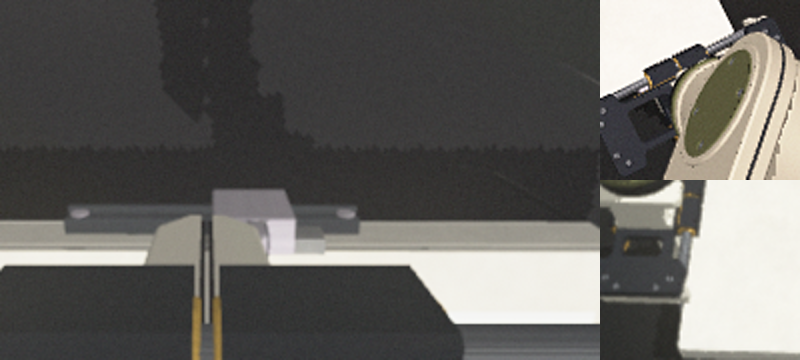

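The wrist view shows the tapered fingertips pushing the rib, with the plate at px 213–295. The rib is now at about y −8, so some 8 mm remain and the lip shows just left of it at (310,238). The bevel on the fingertip explains the upward force. I'll back off, go 2.5 mm lower so more of the flank bears, and push on.

```bash
python3 -m inch '{"travel":[[0,-0.004,0],[0,-0.004,0.003],[0,-0.004,0.003],[0,0,0.003],[0,0.002,0.003],[0,0.004,0.003],[0,0.004,0.003]],"spin":[0,0,0,0,0,0,0]}' | grep force; python3 h.py
python3 -m inch '{"travel":[[0,0.001,0],[0,0.002,0],[0,0.003,0],[0,0.003,0]],"spin":[0,0,0,0]}' | grep force; python3 h.py
```

```text
force: [0.1, -0.6, 0.4]
gripper_force: 0.0
t 19.18 tcp(case,mm) [-100.2  -19.5   54. ] tip z 37.0  yaw_y 117.0 force(case) [-0.2 -0.6  0.4] open 0.001
force: [-1.0, -1.0, -0.4]
gripper_force: 0.2
t 19.52 tcp(case,mm) [-100.1  -17.    54.2] tip z 37.2  yaw_y 117.0 force(case) [-1.4 -0.4 -0.4] open 0.001
```

```bash
python3 -m inch '{"travel":[[0,0.001,0],[0,0.002,0],[0,0.002,0]],"spin":[0,0,0]}' >/dev/null; python3 h.py
python3 -m inch '{"travel":[[0,0.001,0],[0,0.002,0],[0,0.002,0]],"spin":[0,0,0]}' >/dev/null; python3 h.py
```

```text
t 19.77 tcp(case,mm) [-100.   -15.5   54.3] tip z 37.3  yaw_y 117.0 force(case) [-0.5 -3.1 -1.4] open 0.001
t 20.02 tcp(case,mm) [-100.   -13.3   54.3] tip z 37.3  yaw_y 117.0 force(case) [-0.4 -4.7 -2.1] open 0.000
```

```bash
python3 -c "
from h import *
im,d,P,K,V=pts('wrist')
q=toc(P[d>0]); k=(q[:,0]>-.112)&(q[:,0]<-.088)&(q[:,1]>-.06)&(q[:,1]<.04)&(q[:,2]<.06)
for y in range(-20,24,2):
    kk=k&(abs(q[:,1]*1000-y)<1)
    if kk.sum(): print(y,kk.sum(),np.round(np.percentile(q[kk][:,2],[50,95])*1000,0))
"
```

```text
-20 117 [ 8. 58.]
-18 102 [38. 58.]
-16 132 [ 9. 57.]
-14 121 [ 8. 58.]
-12 132 [ 9. 58.]
-10 110 [26. 58.]
-8 121 [28. 58.]
-6 119 [26. 57.]
-4 124 [26. 58.]
-2 114 [28. 58.]
0 109 [23. 59.]
2 113 [24. 47.]
4 145 [33. 48.]
6 124 [30. 47.]
8 114 [24. 35.]
10 144 [29. 35.]
12 139 [28. 35.]
14 142 [30. 35.]
16 81 [26. 35.]
18 71 [ 0. 28.]
20 120 [ 9. 28.]
22 136 [12. 29.]
```

```bash
python3 -m inch '{"travel":[[0,-0.005,0],[0,-0.02,0],[0,-0.03,-0.02],[0,-0.04,-0.05],[0,-0.04,-0.08],[0,-0.04,-0.1],[0,-0.04,-0.1]],"spin":[0,0,0,0,0,0,0]}' >/dev/null; python3 h.py
python3 - <<'E'
from h import *
for c in ('scene','top','wrist'):
    im,d,P,K,V=pts(c); q=toc(P[d>0])
    if c=='wrist': save(cv2.resize(im[150:350,250:600],None,fx=2,fy=2),'a5')
    k=(abs(q[:,0]+.101)<.012)&(abs(q[:,1])<.05)&(q[:,2]<.053)&(q[:,2]>.038)
    print(c,'rib',k.sum(),np.round(np.percentile(q[k],[3,50,97],axis=0)*1000,1).tolist() if k.sum() else '')
    k=(abs(q[:,0]+.103)<.005)&(abs(q[:,1])<.05)&(q[:,2]<.037)&(q[:,2]>.033)
    print('plate y',k.sum(),np.round(np.percentile(q[k][:,1],[2,98])*1000,1) if k.sum() else '')
    k=(abs(q[:,2]-.029)<.003)&(abs(q[:,0])<.15)&(abs(q[:,1])<.15); p=(q[k][:,:2]*1000).astype(np.float32)
    p=p[abs(p[:,0])<90]; print('lid y ext',np.percentile(p[:,1],[.5,99.5]),'x of minrect',cv2.minAreaRect((q[k][:,:2]*1000).astype(np.float32)))
for c in ('scene','top'):
    z=np.load('pics/'+c+'.npz');q=toc(z['P'][z['d']>0]); k=(abs(q[:,2]-.20)<.01)&(abs(q[:,0]-.13)<.03)&(abs(q[:,1])<.15)
    print('initial lid',np.percentile(q[k][:,1]*1000,[.5,99.5]))
E
```

```text
t 20.65 tcp(case,mm) [-98.5 -55.4 159.2] tip z 142.2  yaw_y 117.0 force(case) [ 0.3 -0.7  0.7] open 0.000
scene rib 27 [[-107.0, -0.2, 38.9], [-100.9, 1.7, 45.5], [-94.8, 5.5, 48.1]]
plate y 23 [-9.7 15.3]
lid y ext [-115.65075607  118.29872055] x of minrect ((21.79108428955078, 1.34771728515625), (238.02822875976562, 256.8725280761719), 89.6580581665039)
top rib 16 [[-103.1, 1.8, 40.6], [-98.8, 5.1, 46.0], [-95.2, 7.8, 50.3]]
plate y 30 [-8.2 16.8]
lid y ext [-113.67689972  119.76387348] x of minrect ((22.553817749023438, 2.5320205688476562), (236.06314086914062, 257.2992248535156), 89.25162506103516)
wrist rib 117 [[-106.6, 0.5, 40.0], [-101.4, 3.1, 45.5], [-95.5, 7.1, 47.1]]
plate y 109 [-7.8 16.2]
lid y ext [-112.83869629  120.03621624] x of minrect ((-7.675018310546875, 2.6281814575195312), (236.2350311279297, 198.75857543945312), 88.882568359375)
initial lid [-117.31941144  117.08999444]
initial lid [-113.72897157  118.32665179]
```

View pics/a5.png

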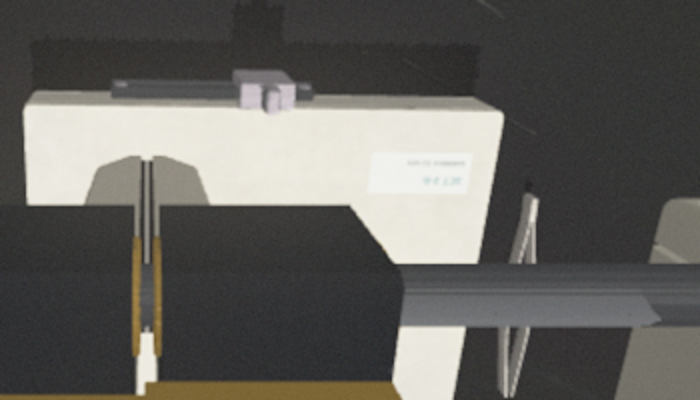

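The wrist view shows the catch block at (265,90) covering the lip at mid-front. Relative to the lid's centre the rib is within about 1 mm of home. The push force also rose to 4.7 N, well above the 1.5 N sliding force, so it reached its stop. The lid is flat and the small things are where they were, so I'm handing in.

```bash
python3 -c "
from h import *
print(close_job())"
```

```text
the job is handed in; nothing more can be done
None
```

I handed the job in at about 21 s: leaf folded flat, then lid shut, then catch pushed to its stop over the lip; the case slid about 1 mm at most, and I saw no movement in the small things around it.

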